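Open the ratchet stop of the bowl rack

ROBOT

A 6-joint arm with a two-finger parallel gripper is mounted at the origin on the work surface. World frame = base frame: x ahead of the robot, y to its left, z up, the work surface at z = 0. Lengths are in m, angles in rad, forces in N, time in s.
With the tool pointing down it reaches from about 0.35 to 0.775 m from the base axis. Payload 5.5 kg.
Tool frame: the origin (TCP) lies at the very end of the fingers, on their centre line; the grasp point (between the pads) lies 19 mm behind it; z points along the fingers, y is the direction in which the jaws open and shut (so a half turn about z gives the same grasp; the last joint's range is limited). The gripper opens to 85 mm and grips with 20 to 120 N. Pads are 22 mm wide; open, the fingers measure 114 mm over their backs; the gripper's body (76 mm by 85 mm) begins 54 mm behind the grasp point. The pads swing forward as they close: fully open they stand 13 mm farther back than shut.
Start: joints at [-1.245, 0.313, 0.046, 1.304, 0, 1.431], TCP at [0.258, -0.514, 0.231] pointing down, gripper open.
Joint ranges: [-2.76, 2.76], [-0.86, 1.69], [-1.03, 1.26], [-2.2, 2.34], [-1.47, 1.5], [-3.14, 3.14]. Speed limits (rad/s): [2.57, 2.57, 3.14, 3.14, 3.14, 3.14].

INTERFACE

Orientations are given as [roll, pitch, yaw] about the fixed x, y, z axes, in that order (R = Rz(yaw) Ry(pitch) Rx(roll)).
In Python, from bench import ctrl gives the robot as it stands. The module is installed in compiled form; this text tells all that it offers.
- The arm moves only by the shell command python3 -m jog 'ROWS' [OPENING]. ROWS is JSON, a list of rows, each an object with "linear": the shift along the tool's x, y, z in m, a list of three; "roll": the turn about the tool's z in degrees. A call has 1 to 12 rows; each row shifts and turns the pose as measured when the row begins, along the tool's axes as they then stand; what a row does not reach is not made up. A row lasts 1/10 s, in which the tool goes at most 50 mm and 8.59 degrees, less where a joint would pass 70% of its speed; a pose out of reach is approached as far as the arm can. A call with a gripper value outside its range is refused whole. OPENING is the finger opening in m, from 0 to 0.0854, set as the call begins (- or left out, the last holds). The fingers move at their own pace and stop on an object; the grip force is fixed at half the most. Time passes only in rows, so rows that do not move let the fingers close. It gives the time, the measured TCP pose, the force and the opening at its end, in the units of the state.
- ctrl.state(): the state, without advancing time (a new reading comes with each control period).
- ctrl.get_image(name): name is "scene" or "top" or "wrist"; returns (picture, depth): 384x512x3 uint8, blue, green, red; 384x512 float32, m along the optical axis (not along the pixel's ray), 0 where there is no reading.
- ctrl.calibration(name): a dict with "camera_matrix" (3x3 intrinsics, pixels), "k1" (the pictures are not rectified: a ray, as slopes to the right and down, at radius r is drawn at 1 + k1 r^2 times it, then the intrinsics apply), "rvec" (rotation vector, rad) and "tvec" (3), from world to camera coordinates, as OpenCV has them; the wrist camera has in their place "mount" (4x4, takes a point from camera to tool coordinates, whose origin is the TCP and whose axes are the flange's). Camera axes: x right, y down, z forward; pixel columns grow to the right and rows downward; lengths in m; the calibration is good to about 2 mm. A picture is of the moment at which its call begins: read the wrist's pose just before it. calibration takes no time and is no camera call.
- ctrl.close_job(): hands the job in, once; it reports no verdict.
Trained networks look in the newest picture that a camera, given by its name, has taken for a name from the list of things; names that differ only in an ending like _2 or _b are one class to them, and where a whole thing is asked for, a point or a joint stands for the part that bears it (a point fixed in the world has none). Each returns a list of dicts, best first, with "p" (0 to 1); they miss things now and then, are a little off and sometimes report something else, mostly with a low value. They report only what shows in the picture. A call takes as long as a camera call. They do not tell look-alikes from the thing itself.
- ctrl.outline_of(camera, target): "pixels" (384x512 bool, what is visible of it) and "rect" ([centre column, centre row, width, height] in pixels, round what is visible of it).
The state is a dict: "clock": time; "joint_positions": joint angles; "qd": joint speeds; "tau": joint torques, N m; "position": TCP position; "ee_rot": TCP orientation; "contact_force": force on the tool from outside, world axes, zero at the start; "torque": the same for the moment, N m; "finger_gap": opening from 0.0 (shut) to 1.0 (fully open).
Only numpy, scipy, OpenCV 4.12 (cv2) and the standard library are available. Lean on these libraries where they do the work, as an engineer would, in place of code of your own. Each camera call takes 0.05 s, during which the arm holds its last target. There are 200 camera calls.

TASK

On the kitchen counter two bowls stand in a rack between its end plate and a sliding ratchet stop; make room for more bowls. Press down the ribbed release pad on the stop's carriage and, keeping it pressed, push the stop back along its toothed bar, away from the bowls, until it meets the post at the end of the bar; then take the hand away so that the pad springs up. Only press and push: leave the bowls and everything else standing where they are.

Things in the scene. Friction and masses are not known exactly. Their poses are not given: they have to be found in the camera images.
- rack: Fixed bowl rack: aluminium base plate; origin on the counter, plate x -65 to 105, y -256 to 256, z 0 to 4 mm. Its +y axis is the direction in which the stop is pushed back, away from the bowls; z up. Toothed bar along y at x = 75 mm, 14 mm wide, top 42 mm high. End post that halts the carriage: face at y = 246 mm, 50 mm high. End plate at y = -235 mm, 74 mm high.
- stop (a joint): Slide of the stop along the bar, m: 0 nearest the bowls, 0.19 fully back at the end post; grows along rack +y. About 2.5 N of friction. Ratchet teeth 10 mm apart (up to 0.16) block any push back (after at most 10 mm of play) unless the release pad is held down. Carriage 48 mm wide, 66 mm long; the stop plate at its bowl side is 76 mm high and reaches 130 mm in rack -x from the bar's middle.
- release (a joint): Travel of the release pad, m: 0 up, 0.008 fully pressed down; sprung, 2.4 N at the start and 5.6 N fully down, and springs up when let go. The teeth are free beyond 0.005.
- release_top (a point): Middle of the level top of the ribbed release pad on the carriage, over the bar; moves with pad and carriage. Pad 30 mm (rack x) by 44 mm (rack y), 69 mm above the counter when up. Only the push wall, on its +y side, stands above it; the other sides are open. Axes as the rack's.
- push_wall (a point): Middle of the front face of the push wall, the upright at the carriage's rear end which a fingertip pressing the pad pushes along rack +y. The wall is 34 mm wide (rack x), 12 mm thick, its top 100 mm above the counter; this point is 85 mm above the counter and 26 mm along rack +y from the middle of the pad.
- stop_plate (a point): Middle of the top edge of the stop plate, on its face towards the bowls, 76 mm above the counter.
- bowl_a: Cream bowl, 100 mm across, 48 mm high, standing on the rack beside the end plate; origin under its middle. Must stay.
- bowl_b: Cream bowl, 100 mm across, 48 mm high, standing on the rack between the other bowl and the stop; origin under its middle. Must stay.
- cup: Cream cup, 72 mm across, 75 mm high, on the counter beyond the bar; origin under its middle. Must stay.
- jar: Glass jar with steel cap, 52 mm across, 75 mm high, on the counter beyond the bar, near the stop's path; origin under its middle. Must stay.
- spoon: Steel spoon 170 mm long lying on the robot's side of the rack, along its own x axis; origin under its middle. Must stay.
- soap: White bottle, 64 mm across, 170 mm high, to the left of the rack; origin under its middle. Must stay.
- tin: Closed metal tin, 72 mm across, 60 mm high, to the right of the rack; origin under its middle. Must stay.
Mind the look-alikes: they are no part of the job. Of the things shaped like the soap, the white one is meant.

How it is judged:
On the way, in this order (a step that is already met when the one before it is completed fails the run):
1. the release pad is pressed down while the stop is still at its start (within 20 mm) (value of joint release above 0.005 m and distance of stop_plate from where it was at the start of the episode below 0.02 m), for 0.05 s.
2. the stop is pushed back to the end of its bar (value of joint stop above 0.182 m), for 0.1 s.
At the end, for the whole second after the job is handed in: The stop is within 8 mm of the far end of its slide and at rest, the release pad has sprung up (within 2 mm), and bowls and all other things stand at rest within 20 mm of where they were, tilted by less than 0.15 rad (value of joint stop above 0.182 m and value of joint release below 0.002 m and velocity of joint stop between -0.01 and 0.01 m/s and distance of each of bowl_a, bowl_b, cup, jar, spoon, soap, tin from where it was at the start of the episode below 0.02 m and angle between each of bowl_a, bowl_b, cup, jar, soap, tin's own z axis and vertical below 0.15 rad and linear speed of each of bowl_a, bowl_b, cup, jar, spoon, soap, tin below 0.02 m/s); the robot touches nothing.
It fails at once if a bowl or another loose thing is moved by more than 20 mm, or lifted (distance of any of bowl_a, bowl_b, cup, jar, spoon, soap, tin from where it was at the start of the episode above 0.02 m).
It fails at once if a standing thing is tipped (angle between any of bowl_a, bowl_b, cup, jar, soap, tin's own z axis and vertical above 0.35 rad).
It also fails if it takes over 32 s, if anything falls off the work surface, if the arm or the gripper's body presses on something with over 40 N, if the wrist force passes 120 N, or if a joint passes its speed limit or range.

## Working session

There is one attempt and no reset: what is moved stays moved. The work goes in short steps, Python scripts to look and compute and a shell command to move; the robot and the scene stay as the last step left them, time stands still between calls to the robot, and variables do not carry over. Pictures are saved under pics/ and viewed, about 8 in all and at most 12, crops included, and the job is handed in when it is done.

```bash
mkdir -p pics; cat > h.py <<'E'
import numpy as np, cv2
from bench import ctrl
def world(name,mask,d,st=None):
    c=ctrl.calibration(name);K=np.array(c["camera_matrix"]);k1=c["k1"]
    v,u=np.nonzero(mask&(d>0));z=d[v,u]
    p=cv2.undistortPoints(np.stack([u,v],1).astype(float)[:,None],K,np.array([k1,0,0,0,0.]))[:,0]
    P=np.c_[p*z[:,None],z]
    if "rvec" in c:
        R=cv2.Rodrigues(np.array(c["rvec"],float))[0];return (P-np.array(c["tvec"]).ravel())@R
    M=np.array(c["mount"]);from scipy.spatial.transform import Rotation as Ro
    P=P@M[:3,:3].T+M[:3,3];return P@Ro.from_euler("xyz",st["ee_rot"]).as_matrix().T+st["position"]
E
python3 - <<'E'
from h import *
st=ctrl.state();print(st)
for n in("scene","top"):
    im,d=ctrl.get_image(n);cv2.imwrite(f"pics/{n}0.png",im);np.save(n+"d.npy",d)
    for t in("rack","release_top","stop","push_wall","bowl_a","cup","jar","soap","tin","spoon"):
        for o in ctrl.outline_of(n,t)[:3]:
            P=world(n,o["pixels"],d)
            if len(P): print(n,t,round(o["p"],2),np.round(o["rect"]),np.median(P,0).round(3),P.min(0).round(3),P.max(0).round(3))
E
```

```text
{'clock': 0.0, 'joint_positions': array([-1.24459007e+00,  3.14028782e-01,  4.50020791e-02,  1.30358780e+00,
       -1.60850362e-05,  1.43117562e+00]), 'qd': array([ 9.19898018e-05,  1.81640236e-03, -2.77473414e-04, -3.04902811e-04,
       -3.02784573e-04, -9.39519343e-05]), 'tau': array([ 4.55927948e-03, -4.80621278e+01,  2.98536122e+01,  1.93179573e-02,
        1.58002490e-04,  1.64238440e-05]), 'position': array([ 0.25808422, -0.51327225,  0.23040216]), 'ee_rot': array([-3.13978993e+00, -2.37102413e-04,  4.65826759e-01]), 'contact_force': array([-0.98918177, -0.0199219 ,  0.35783482]), 'torque': array([ 0.04946744, -0.04951674,  0.03634965]), 'finger_gap': 0.9978090042703801}
scene rack 0.66 [253. 190.  12.   8.] [0.585 0.021 0.068] [0.567 0.003 0.06 ] [0.6   0.039 0.075]
scene rack 0.57 [231. 181. 181.  94.] [ 0.57  -0.012  0.005] [ 0.382 -0.323 -0.005] [0.687 0.19  0.103]
scene release_top 0.63 [253. 189.  14.  11.] [0.585 0.02  0.068] [ 0.563 -0.003  0.051] [0.6   0.041 0.075]
scene release_top 0.6 [278. 226.  24.  30.] [0.681 0.126 0.051] [ 0.619  0.08  -0.004] [0.693 0.148 0.
[... 1959 characters left out ...]
9  0.08 ]
top jar 0.58 [263. 178.  16.  12.] [0.577 0.018 0.067] [ 0.561 -0.006  0.048] [0.595 0.038 0.075]
top jar 0.47 [234. 155.  14.  14.] [0.657 0.119 0.074] [0.638 0.097 0.004] [0.681 0.143 0.081]
top soap 0.87 [139. 147.  25.  20.] [0.676 0.427 0.113] [0.653 0.406 0.014] [0.71  0.469 0.176]
top soap 0.87 [144. 212.  29.  25.] [0.468 0.394 0.115] [0.439 0.376 0.002] [0.503 0.433 0.175]
top soap 0.84 [162. 173.  24.  22.] [0.592 0.346 0.116] [0.565 0.327 0.02 ] [0.625 0.383 0.175]
top tin 0.78 [402. 188.  29.  22.] [ 0.557 -0.45   0.059] [ 0.521 -0.522 -0.004] [ 0.6   -0.42   0.067]
top spoon 0.72 [302. 229.  49.  18.] [ 0.407 -0.085  0.012] [ 0.383 -0.205 -0.006] [ 0.436 -0.04   0.026]
```

```bash
python3 - <<'E'
from h import *
a=cv2.imread("pics/top0.png")[110:260,110:430];b=cv2.imread("pics/scene0.png")[120:280,90:460]
a=cv2.resize(a,(640,300),interpolation=3);b=cv2.resize(b,(640,277),interpolation=3)
cv2.imwrite("pics/v1.png",np.vstack([a,b]))
d=np.load("topd.npy");P=world("top",d>0,d).reshape(-1,3)
# rack plate: pts 2..7mm ; bar top ~42
for lo,hi in((.038,.046),(.064,.074),(.095,.108)):
    s=P[(P[:,2]>lo)&(P[:,2]<hi)&(P[:,0]>.48)&(P[:,0]<.63)&(P[:,1]>-.34)&(P[:,1]<.24)]
    for r in s[np.argsort(s[:,1])][::max(1,len(s)//50)]:print(r.round(3),end=' ')
    print()
E
```

```text
[ 0.496 -0.304  0.039] [ 0.537 -0.301  0.039] [ 0.605 -0.298  0.042] [ 0.592 -0.288  0.041] [ 0.509 -0.283  0.044] [ 0.533 -0.28   0.043] [ 0.54  -0.274  0.04 ] [ 0.588 -0.269  0.046] [ 0.588 -0.26   0.04 ] [ 0.595 -0.253  0.043] [ 0.588 -0.246  0.045] [ 0.591 -0.236  0.04 ] [ 0.595 -0.226  0.04 ] [ 0.591 -0.219  0.042] [ 0.547 -0.212  0.042] [ 0.591 -0.202  0.039] [ 0.529 -0.198  0.044] [ 0.587 -0.188  0.044] [ 0.587 -0.178  0.044] [ 0.502 -0.174  0.044] [ 0.529 -0.171  0.043] [ 0.481 -0.167  0.044] [ 0.539 -0.157  0.041] [ 0.591 -0.15   0.044] [ 0.58  -0.144  0.043] [ 0.58  -0.134  0.042] [ 0.584 -0.123  0.041] [ 0.546 -0.116  0.045] [ 0.539 -0.106  0.043] [ 0.591 -0.096  0.041] [ 0.522 -0.092  0.042] [ 0.59  -0.085  0.044] [ 0.58  -0.075  0.04 ] [ 0.587 -0.068  0.043] [ 0.576 -0.058  0.045] [ 0.587 -0.044  0.04 ] [ 0.587 -0.034  0.041] [ 0.58  -0.027  0.045] [ 0.58  -0.017  0.043] [0.548 0.007 0.045] [0.583 0.062 0.04 ] [0.569 0.072 0.042] [0.573 0.079 0.039] [0.572 0.093 0.045] [0.569 0.103 0.042] [0.572 0.113 0.045] [0.576 0.124 0.041] [0.575 0.137 0.042] [0.565 0.148 0.04 ] [0.
[... 1204 characters left out ...]
[0.584 0.038 0.069] [0.584 0.045 0.064] 
[0.565 0.044 0.096] [0.571 0.044 0.098] [0.575 0.044 0.099] [0.561 0.047 0.101] [0.571 0.047 0.104] [0.565 0.047 0.099] [0.568 0.047 0.1  ] [0.578 0.047 0.102] [0.575 0.047 0.099] [0.581 0.047 0.1  ] [0.585 0.047 0.097] [0.588 0.047 0.097] [0.591 0.047 0.097] [0.568 0.051 0.104] [0.571 0.051 0.102] [0.561 0.051 0.098] [0.565 0.051 0.098] [0.578 0.051 0.099] [0.575 0.051 0.096] [0.581 0.051 0.097] [0.588 0.051 0.098] [0.585 0.051 0.097] [0.591 0.051 0.098] [0.561 0.054 0.104] [0.564 0.054 0.103] [0.581 0.054 0.106] [0.568 0.054 0.101] [0.574 0.054 0.102] [0.571 0.054 0.1  ] [0.587 0.054 0.102] [0.578 0.054 0.098] [0.585 0.054 0.098] [0.591 0.054 0.097]
```

View pics/v1.png

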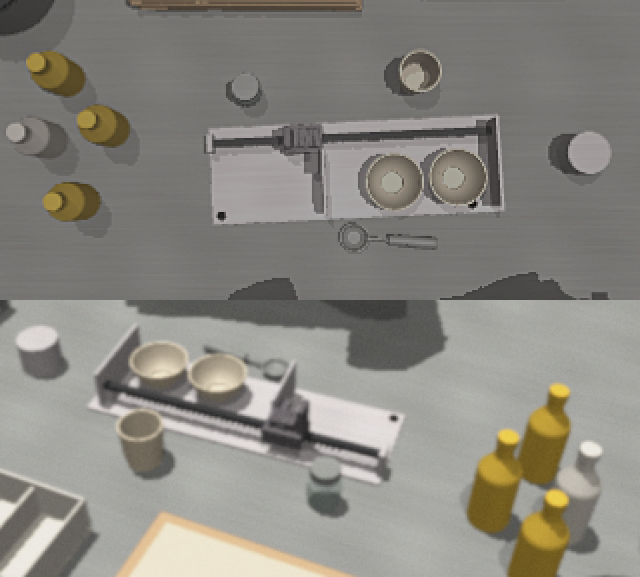

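The top view (upper half) shows the rack bar running from (210,140) to (495,130), with the stop carriage near (300,137). The jar is at (245,88), the cup at (420,70) and the white soap at (35,137) among yellow look-alikes. The rack is yawed about 0.06 rad, and the measured pad height (~68 mm) and wall height (~100 mm) match the text.

```bash
python3 -m jog '[{"linear":[0,0,0],"roll":7.75},{"linear":[0,0,0],"roll":7.75},{"linear":[0,0,0],"roll":7.75},{"linear":[0,0,0],"roll":0}]' 0
python3 - <<'E'
from h import *
d=np.load("topd.npy");P=world("top",d>0,d)
s=P[(P[:,2]>.038)&(P[:,2]<.046)&(abs(P[:,0]-.583)<.03)&(((P[:,1]>-.28)&(P[:,1]<-.03))|((P[:,1]>.08)&(P[:,1]<.175)))]
for _ in range(6):
    c=np.polyfit(s[:,1],s[:,0],1);r=s[:,0]-np.polyval(c,s[:,1]);s=s[abs(r)<max(.008,2*r.std())]
print("bar",c,len(s),r.std(),"x at .02",np.polyval(c,.02))
q=P[(P[:,2]>.063)&(P[:,2]<.0735)&(abs(P[:,0]-.579)<.02)&(P[:,1]>-.01)&(P[:,1]<.042)];print("pad",q.mean(0),q.min(0),q.max(0))
e=P[(P[:,2]>.0455)&(P[:,2]<.056)&(abs(P[:,0]-.57)<.02)&(P[:,1]>.1)];print("post",e.round(3)[:12])
st=ctrl.state();print(st["position"],st["ee_rot"],st["contact_force"])
from scipy.spatial.transform import Rotation as Ro
print(Ro.from_euler("xyz",st["ee_rot"]).inv().apply(np.array([np.polyval(c,.018),.018,.12])-st["position"]))
E
```

```text
clock: 1.5
position: [0.2583, -0.5138, 0.2313]
ee_rot: [3.142, 0.0, 0.045]
contact_force: [-0.2, 0.2, 0.4]
finger_gap: 0.333
bar [-0.05416649  0.57934492] 355 0.004129853094120794 x at .02 0.5782615931540758
pad [0.57839536 0.01793901 0.06765746] [ 0.56364185 -0.0026913   0.06303471] [0.59465389 0.03780384 0.07337905]
post [[0.589 0.61  0.056]
 [0.585 0.61  0.054]
 [0.587 0.44  0.048]
 [0.587 0.33  0.055]
 [0.582 0.608 0.051]
 [0.584 0.441 0.047]
 [0.584 0.331 0.049]
 [0.585 0.188 0.05 ]
 [0.584 0.184 0.055]
 [0.584 0.181 0.054]
 [0.578 0.61  0.055]
 [0.58  0.44  0.05 ]]
[ 0.25825925 -0.51378654  0.23131278] [3.14150316e+00 6.11181909e-06 4.54632521e-02] [-0.18053914  0.21534754  0.4191487 ]
[ 0.34394901 -0.51669876  0.11126444]
```

```bash
python3 -m jog '[{"linear":[0.027,-0.041,0],"roll":0},{"linear":[0.027,-0.041,0],"roll":0},{"linear":[0.027,-0.041,0],"roll":0},{"linear":[0.027,-0.041,0],"roll":0},{"linear":[0.027,-0.041,0],"roll":0},{"linear":[0.027,-0.041,0],"roll":0},{"linear":[0.027,-0.041,0],"roll":0},{"linear":[0.027,-0.041,0],"roll":0},{"linear":[0.027,-0.041,0],"roll":0},{"linear":[0.027,-0.041,0],"roll":0},{"linear":[0.027,-0.041,0],"roll":0},{"linear":[0,0,0],"roll":0}]'
python3 - <<'E'
from h import *
from scipy.spatial.transform import Rotation as Ro
st=ctrl.state();im,d=ctrl.get_image("wrist");cv2.imwrite("pics/w1.png",im)
P=world("wrist",d>0,d,st)
q=P[(P[:,2]>.063)&(P[:,2]<.0735)&(abs(P[:,0]-.579)<.02)&(P[:,1]>-.01)&(P[:,1]<.042)];print("pad",len(q))
if len(q):print(q.mean(0),q.min(0),q.max(0))
print(st["position"],st["ee_rot"])
print(Ro.from_euler("xyz",st["ee_rot"]).inv().apply(np.array([.5783,.018,.12])-st["position"]))
E
```

```text
clock: 2.7
position: [0.5342, -0.0372, 0.2308]
ee_rot: [3.137, -0.007, 0.083]
contact_force: [0.1, 0.3, 0.4]
finger_gap: 0.0
pad 1219
[0.57832248 0.01943436 0.06808844] [ 0.56269094 -0.0024337   0.06303919] [0.59388751 0.04172189 0.07151149]
[ 0.53420508 -0.03716543  0.23078112] [ 3.13682244 -0.00668123  0.08323841]
[ 0.0477876  -0.05183768  0.11085687]
```

View pics/w1.png

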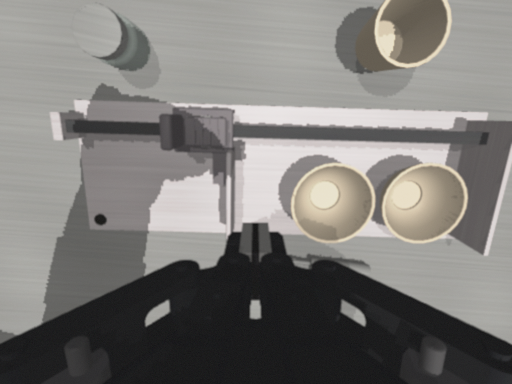

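The wrist view shows the pad at about (205,128) and the push wall at (172,130). Its pad centre (0.578, 0.019, 0.068) agrees with the top camera. Next I move over the pad.

```bash
python3 -m jog '[{"linear":[0.016,-0.0165,0],"roll":1.8},{"linear":[0.016,-0.0165,0],"roll":0},{"linear":[0.016,-0.0165,0],"roll":0},{"linear":[0,0,0],"roll":0},{"linear":[0,0,0.04],"roll":0},{"linear":[0,0,0.04],"roll":0},{"linear":[0,0,0.02],"roll":0},{"linear":[0,0,0],"roll":0}]' 0
```

```text
clock: 3.55
position: [0.5773, 0.0037, 0.1296]
ee_rot: [3.131, -0.006, 0.056]
contact_force: [-1.5, 0.3, 0.0]
finger_gap: 0.001
```

```bash
python3 -m jog '[{"linear":[0.001,-0.013,0],"roll":0},{"linear":[0,0,0],"roll":0},{"linear":[0,0,0.02],"roll":0},{"linear":[0,0,0.02],"roll":0},{"linear":[0,0,0.01],"roll":0},{"linear":[0,0,0],"roll":0}]'
python3 - <<'E'
from h import *
print(ctrl.state()["position"]);im,d=ctrl.get_image("wrist");cv2.imwrite("pics/w2.png",im)
im,d=ctrl.get_image("scene");cv2.imwrite("pics/s2.png",cv2.resize(im[130:260,180:340],None,fx=4,fy=4,interpolation=3))
E
```

```text
clock: 4.15
position: [0.5824, 0.0143, 0.0871]
ee_rot: [3.128, -0.018, 0.056]
contact_force: [0.2, 0.1, 0.8]
finger_gap: 0.002
[0.5823507  0.01428824 0.08705043]
```

View pics/w2.png

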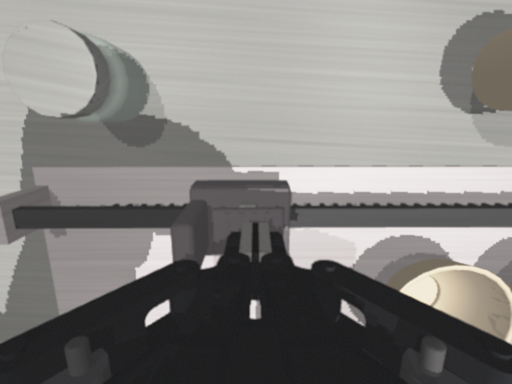

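View pics/s2.png

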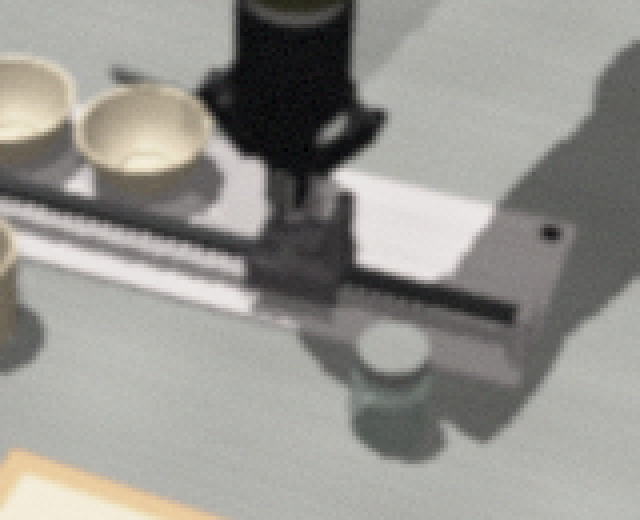

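The fingertip is above the pad, clear of the wall and between bowl and jar. Next I press.

```bash
python3 -m jog '[{"linear":[-0.004,0,0.006],"roll":0},{"linear":[0,0,0.006],"roll":0},{"linear":[0,0,0.005],"roll":0},{"linear":[0,0,0],"roll":0}]'; python3 -m jog '[{"linear":[0,0,0.006],"roll":0},{"linear":[0,0,0.004],"roll":0},{"linear":[0,0,0.003],"roll":0}]'
```

```text
clock: 4.65
position: [0.581, 0.0136, 0.0727]
ee_rot: [3.127, -0.025, 0.056]
contact_force: [-0.0, 0.2, -0.5]
finger_gap: 0.002
clock: 4.95
position: [0.582, 0.0135, 0.06]
ee_rot: [3.127, -0.026, 0.057]
contact_force: [-3.3, 1.4, 13.2]
finger_gap: -0.003
```

```bash
python3 -m jog '[{"linear":[0,0,0.001],"roll":0},{"linear":[-0.001,-0.006,0.001],"roll":0},{"linear":[-0.001,-0.008,0.001],"roll":0},{"linear":[-0.001,-0.008,0.001],"roll":0},{"linear":[0,-0.008,0.001],"roll":0},{"linear":[0,-0.008,0.001],"roll":0}]'
```

```text
clock: 5.55
position: [0.5804, 0.046, 0.06]
ee_rot: [3.114, -0.035, 0.052]
contact_force: [-4.3, -3.5, 11.1]
finger_gap: -0.004
```

```bash
python3 -m jog '[{"linear":[-0.0005,-0.012,0.001],"roll":0},{"linear":[-0.0005,-0.012,0.001],"roll":0},{"linear":[0,-0.012,0.001],"roll":0},{"linear":[0,-0.012,0.001],"roll":0}]'
```

```text
clock: 5.95
position: [0.5781, 0.0901, 0.06]
ee_rot: [3.104, -0.038, 0.048]
contact_force: [-4.8, -4.1, 13.2]
finger_gap: -0.001
```

```bash
python3 -m jog '[{"linear":[-0.001,-0.012,0.001],"roll":0},{"linear":[-0.001,-0.012,0.001],"roll":0},{"linear":[0,-0.012,0.001],"roll":0},{"linear":[0,-0.01,0.001],"roll":0},{"linear":[0,-0.008,0.001],"roll":0},{"linear":[0,-0.006,0.001],"roll":0}]'; python3 -m jog '[{"linear":[0,-0.006,0.001],"roll":0},{"linear":[0,-0.006,0.001],"roll":0}]'
```

```text
clock: 6.55
position: [0.5764, 0.122, 0.0601]
ee_rot: [3.111, -0.046, 0.089]
contact_force: [-3.2, -3.1, 10.1]
finger_gap: 0.006
clock: 6.75
position: [0.5762, 0.1271, 0.0601]
ee_rot: [3.111, -0.047, 0.098]
contact_force: [-3.0, -3.4, 9.7]
finger_gap: -0.002
```

```bash
python3 - <<'E'
from h import *
s=ctrl.state();print(s["joint_positions"].round(3),s["contact_force"].round(2),s["torque"].round(2))
a,_=ctrl.get_image("wrist");b,_=ctrl.get_image("scene")
b=cv2.resize(b[130:290,200:380],(432,384),interpolation=3);a=cv2.resize(a,(368,276));a=cv2.copyMakeBorder(a,0,108,0,0,0)
cv2.imwrite("pics/v3.png",np.hstack([a,b]))
E
```

```text
[ 0.097  0.412 -0.25   0.861 -0.03   3.141] [-3.01 -3.39  9.72] [-0.61  0.79  0.02]
```

View pics/v3.png

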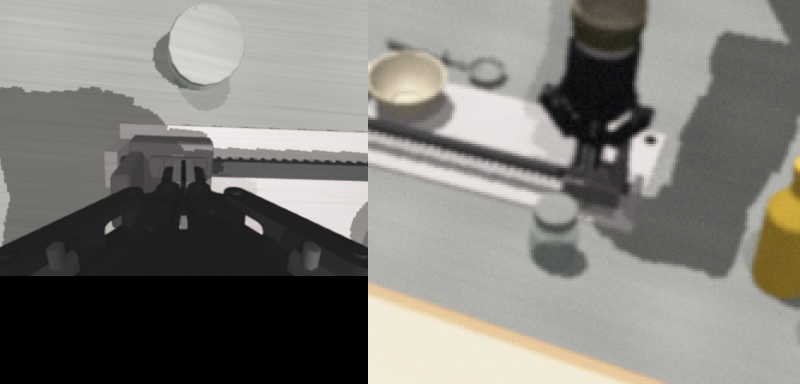

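The last joint is at its end (j6 follows j1 − yaw), which explains the stall. I'll turn the tool back (negative roll) while keeping the pad down, then continue.

```bash
python3 -m jog '[{"linear":[0,0,0.001],"roll":-6},{"linear":[0,0,0.001],"roll":-6},{"linear":[0,0,0.001],"roll":-2}]'; python3 -c "
from h import *
print(ctrl.state()['joint_positions'].round(3))"
```

```text
clock: 7.15
position: [0.5776, 0.1283, 0.0602]
ee_rot: [3.101, -0.043, 0.352]
contact_force: [-3.8, 1.0, 8.0]
finger_gap: -0.002
[ 0.097  0.412 -0.251  0.856 -0.029  2.887]
```

```bash
python3 -m jog '[{"linear":[0.001,-0.008,0.001],"roll":0},{"linear":[0.001,-0.008,0.001],"roll":0},{"linear":[0.002,-0.007,0.001],"roll":0},{"linear":[0.002,-0.006,0.001],"roll":0}]'; python3 -c "
from h import *
print(ctrl.state()['joint_positions'].round(3))"
```

```text
clock: 7.55
position: [0.5783, 0.1479, 0.0605]
ee_rot: [3.077, -0.046, 0.347]
contact_force: [-6.4, -29.0, 18.9]
finger_gap: -0.002
[ 0.143  0.418 -0.242  0.853 -0.054  2.938]
```

```bash
python3 -m jog '[{"linear":[0.001,-0.003,0.001],"roll":0},{"linear":[0.001,-0.003,0.001],"roll":0}]'
python3 - <<'E'
from h import *
im,d=ctrl.get_image("scene");cv2.imwrite("pics/s4.png",cv2.resize(im[160:270,220:350],None,fx=5,fy=5,interpolation=3))
im,d=ctrl.get_image("top");P=world("top",d>0,d)
q=P[(P[:,2]>.045)&(P[:,2]<.12)&(abs(P[:,0]-.572)<.02)&(P[:,1]>.13)&(P[:,1]<.22)]
print(q[np.argsort(q[:,1])].round(3)[::4])
E
```

```text
clock: 7.75
position: [0.5784, 0.1471, 0.0612]
ee_rot: [3.064, -0.043, 0.341]
contact_force: [-5.6, -10.3, 11.2]
finger_gap: -0.001
[[0.56  0.132 0.062]
 [0.554 0.14  0.053]]
```

View pics/s4.png

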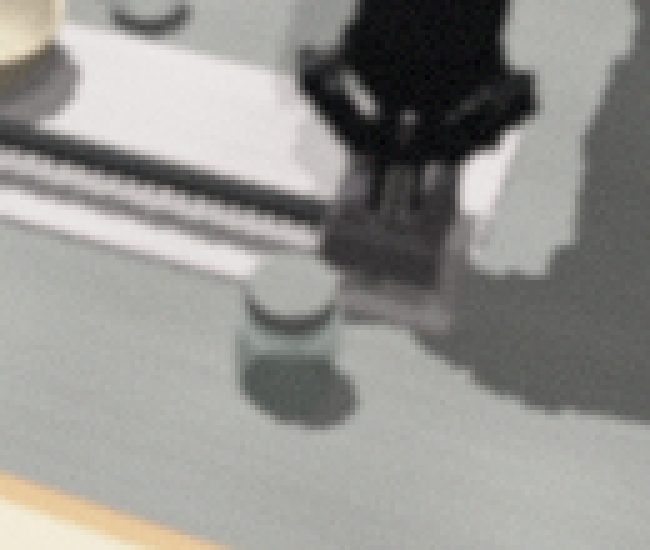

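Firm contact with the post. I'll lift first, since sliding off while still pressed could drag the carriage back.

```bash
python3 -m jog '[{"linear":[0,0,-0.006],"roll":0},{"linear":[0,0,-0.006],"roll":0},{"linear":[0,0.001,-0.008],"roll":0},{"linear":[0,0.004,-0.008],"roll":0},{"linear":[0,0.004,-0.02],"roll":0},{"linear":[0,0,-0.04],"roll":0},{"linear":[0,0,-0.04],"roll":0},{"linear":[0,0.02,-0.03],"roll":0},{"linear":[-0.03,0.04,0],"roll":0},{"linear":[-0.03,0.04,0],"roll":0},{"linear":[-0.03,0.04,0],"roll":0},{"linear":[0,0,0],"roll":0}]'
python3 - <<'E'
from h import *
st=ctrl.state();w,d=ctrl.get_image("wrist")
P=world("wrist",d>0,d,st)
q=P[(P[:,2]>.09)&(P[:,2]<.11)&(abs(P[:,0]-.57)<.03)&(P[:,1]>.1)&(P[:,1]<.25)];print("wall",len(q),q.min(0) if len(q) else 0,q.max(0) if len(q) else 0)
for n in("scene","top"):
    im,d=ctrl.get_image(n)
    P=world(n,d>0,d)
    for h in((.09,.11),(.063,.0735),(.045,.056)):
        q=P[(P[:,2]>h[0])&(P[:,2]<h[1])&(abs(P[:,0]-.57)<.015)&(P[:,1]>.08)&(P[:,1]<.25)]
        if len(q):print(n,h,len(q),np.median(q,0).round(4),np.percentile(q,5,0).round(3),np.percentile(q,95,0).round(3))
    cv2.imwrite(f"pics/{n}5.png",im)
a=cv2.resize(cv2.imread("pics/top5.png")[110:260,110:430],(640,300),interpolation=3)
b=cv2.resize(cv2.imread("pics/scene5.png")[120:280,90:460],(640,277),interpolation=3)
cv2.imwrite("pics/v5.png",np.vstack([a,b]));cv2.imwrite("pics/w5.png",w)
E
```

```text
clock: 9.05
position: [0.5327, -0.0185, 0.236]
ee_rot: [3.06, -0.043, 0.348]
contact_force: [0.2, 0.1, 0.1]
finger_gap: 0.002
wall 750 [0.55203878 0.1665205  0.09003555] [0.58594823 0.17928471 0.10222008]
scene (0.09, 0.11) 41 [0.571  0.174  0.0988] [0.559 0.168 0.092] [0.584 0.178 0.102]
scene (0.063, 0.0735) 121 [0.5721 0.1437 0.0681] [0.558 0.121 0.065] [0.584 0.162 0.071]
scene (0.045, 0.056) 81 [0.577  0.1616 0.0506] [0.559 0.114 0.048] [0.583 0.188 0.053]
top (0.09, 0.11) 32 [0.5691 0.1717 0.1001] [0.557 0.166 0.094] [0.584 0.176 0.104]
top (0.063, 0.0735) 104 [0.5701 0.1415 0.0687] [0.56  0.119 0.064] [0.583 0.162 0.073]
top (0.045, 0.056) 55 [0.5685 0.1331 0.0512] [0.558 0.095 0.046] [0.585 0.188 0.055]
```

View pics/v5.png

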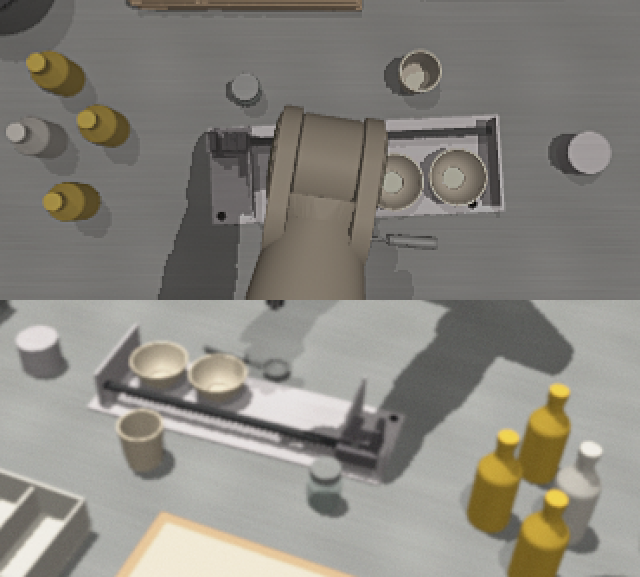

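View pics/w5.png

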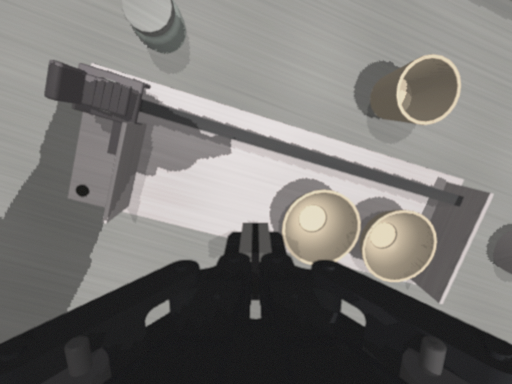

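The carriage (345,440) sits against the end post. The wall's rear face is at y = 0.179 and the post face at about 0.180. The pad is up at 68 mm. In the scene view the bowls, cup, jar, spoon, soap and tin are at the same pixels as at the start. The robot is clear of everything.

```bash
python3 -c "
from bench import ctrl
print(ctrl.state()['qd'].round(3));print(ctrl.close_job())"
```

```text
[ 0.034  0.014  0.005 -0.002 -0.001 -0.   ]
the job is handed in; nothing more can be done
None
```

I pressed the release pad with the closed fingertips and kept it down while pushing the stop back about 12 cm, until it met the end post. I then lifted straight off and handed the job in at about 9 s of the 32 s; no verdict came back.

**What the last checks showed:**
- **Stop:** the push wall's rear face measured y ≈ 0.179 m against a post face at about 0.180 m. The push force had risen to 29 N when it met the post.
- **Pad:** its top was back at about 68 mm, so it sprang up.
- **Other things:** the bowls, cup, jar, spoon, soap and tin looked unmoved in the scene picture. In the top picture the arm hid part of the view.
- **Robot:** it was clear of everything and the measured force was near zero. The joints were still settling slightly (up to 0.034 rad/s) when I handed in.

**What went wrong on the way:** the last joint reached its end of range during the push, reading 3.141 against the stated 3.14. That stalled the push, and I turned the tool back by about 14° with the pad held down and carried on. The exact limit isn't given beyond two decimals, so I can't rule out that this counts as passing the joint's range.

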